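Start the closure screw in the test pot

TASK

Take the closure screw, the tall brass screw with the big round knurled head, out of the wooden block and set it upright in the threaded mouth of the steel test pot. Let it rest lightly on the thread and turn it backward (anticlockwise seen from above) until it drops off the start of the thread, then forward (clockwise) about one turn so that the thread has caught, never forcing it. Finish while still gripping it by the head, started and upright, without letting go, and leave the loose fittings and tools round about where they are.

Things in the scene. Friction and masses are not known exactly. Their poses are not given: they have to be found in the camera images.
- screw_head (a point): Centre of the closure screw's round knurled head (36 mm across, 30 mm high: 15 mm above and below this point), on the screw's axis, z up. At the start the screw stands upright in a bore of the wooden block, this point 87 mm above the bench, clear of the other fittings there (tops at most 58 mm above the bench, 38 mm away). x points to where the screw's thread begins at its lower end.
- port_mouth (a point): Centre of the threaded mouth in the flat top of the steel test pot, 85 mm above the bench, z up. 19 mm free inside the thread; x points to where the pot's thread begins at the top. Head centre over this point: 43 mm less 1 mm for each 60 deg that the screw's thread start is clockwise of the pot's; at the start of the thread it drops from 43 to 37 mm; one turn forward from there: 31 mm.
- closure_screw: The screw, brass, 90 mm, 0.25 kg; origin at its tip, 75 mm under the head's centre. Plain pilot 15.6 mm across, 30 mm long (22 mm of it in the block's bore), then 26 mm of right-hand thread, 25 mm across, 6 mm a turn. Carried over without turning, it lands 60 to 130 deg clockwise of the pot's thread start. Let go, it stays in the thread; past the start it drops only if the grip is eased.
- test_pot: Round steel vessel, fixed; body 76 mm across, flange 110 mm, top boss 52 mm, a small dial gauge at its far side, bleed valve on the left. Origin under its centre on the bench. Bore: thread 18 mm deep, 6 mm a turn, right-hand, below it a plain guide bore 17.6 mm across down to 63 mm; about 1 mm clearance round the screw, 1.4 mm axial play in the thread.
- block: Beech block 74 x 250 x 34 mm with a row of six bores along its y axis at +-19, +-57 and +-95 mm; origin under its centre; fixed. The screw stands in one of the four inner bores, loose fittings in the other three.
- fit_a: Loose brass fitting with a hexagon, 44 mm, standing in the block; origin at its lower end. Leave alone.
- fit_d: Loose steel fitting with a hexagon, 36 mm, standing in the block; origin at its lower end. Leave alone.
- fit_e: Loose brass fitting with a hexagon, 42 mm, standing in the block; origin at its lower end. Leave alone.
- manifold: Two-gauge manifold, fixed at the back left, 424 mm wide (along y), 192 mm deep, 327 mm tall; origin under its centre. Keep the arm and gripper clear of it.
- spanner: Loose open-ended spanner, 181 mm, lying in front of the pot on its left. Leave alone.
- marker: Marker pen, 122 mm, lying to the right of the block. Leave alone.
- pad: Yellow memo pad, 76 mm square, 12 mm high, front right. Leave alone.
- pliers: Pliers, 181 mm, lying at the back right. Leave alone.
Mind the look-alikes: they are no part of the job. What is meant by the closure_screw is not black, orange or pink, and is the larger of those in its own colour.

How it is judged (in metres and radians):
On the way, in this order (a step that is already met when the one before it is completed fails the run):
1. the closure screw is lifted clear of the block (height (world z) of screw_head above 0.135 m).
2. resting in the mouth, the screw has been turned backward up to the start of the pot's thread (head centre 41.2 to 45 mm above the mouth, thread starts within 48 degrees, touching the pot) (z of screw_head in the frame of port_mouth between 0.0412 and 0.045 m and angle between the x axis of screw_head and the x axis of port_mouth, either way round below 0.84 rad and contact force between closure_screw and test_pot above 0.2 N and horizontal distance between screw_head and port_mouth below 0.006 m and angle between screw_head's own z axis and vertical below 0.12 rad), for 0.04 s.
3. the screw has dropped off the start into the thread (head centre 36 to 39.2 mm above the mouth) (z of screw_head in the frame of port_mouth between 0.036 and 0.0392 m and horizontal distance between screw_head and port_mouth below 0.006 m and angle between screw_head's own z axis and vertical below 0.12 rad), for 0.1 s.
At the end, for the whole second after the job is handed in: The screw is caught in the pot's thread about one turn past the drop (head centre 28.7 to 33.7 mm above the mouth), within 4 mm of the bore's axis and 3.4 degrees of upright, still, and gripped by the fingers with over 2 N (z of screw_head in the frame of port_mouth between 0.0287 and 0.0337 m and horizontal distance between screw_head and port_mouth below 0.004 m and angle between screw_head's own z axis and vertical below 0.06 rad and contact force between the fingers and closure_screw above 2 N and angular speed of closure_screw below 0.3 rad/s); the arm keeps its last pose, push and grip.
It fails at once if the screw is forced (more than 60 N between screw and pot) (contact force between closure_screw and test_pot above 60 N).
It fails at once if a loose fitting or tool is moved more than 25 mm (distance of any of fit_a, fit_d, fit_e, spanner, marker, pad, pliers from where it was at the start of the episode above 0.025 m).
It also fails if it takes over 72 s, if anything falls off the work surface, if the arm or the gripper's body presses on something with over 40 N, if the wrist force passes 120 N, or if a joint passes its speed limit or range.

ROBOT

A 6-joint arm with a two-finger parallel gripper is mounted at the origin on a cart in front of the work surface, level with it; the furniture and walls round the work are solid. World frame = base frame: x ahead of the robot, y to its left, z up, the work surface at z = 0. Lengths are in m, angles in degrees, forces in N, time in s.
With the tool pointing down it reaches from about 0.375 to 0.9 m from the base axis. Payload 3.1 kg.
Tool frame: the origin (TCP) lies at the very end of the fingers, on their centre line; the grasp point (between the pads) lies 19 mm behind it (grip_point_offset is the distance from the TCP to the grasp point, in m); y points along the fingers, x is the direction in which the jaws open and shut, and the axes are right-handed (so a half turn about y gives the same grasp; the last joint's range is limited). The gripper opens to 87 mm and grips with 3 to 60 N. Pads are 19 mm wide; open, the fingers measure 117 mm over their backs; the gripper's body (75 mm by 190 mm) begins 51 mm behind the grasp point.
Start: joints at [64.143, 30.224, 82.088, -0, 67.689, -10.227], TCP at [0.168, 0.602, 0.223] pointing down, gripper open.
Joint ranges: [-176.69, 176.69], [-43.24, 126.21], [12.49, 139.97], [-82, 262], [0, 151.66], [-163.58, 163.58]. Speed limits (degrees/s): [159.86, 159.86, 180, 180, 180, 180].

INTERFACE

Orientations are given as a 3x3 rotation matrix whose columns are the frame's x, y, z axes.
In Python, from rig import * gives the robot as it stands.
- The arm moves only by the tool send_rows, never from a script. Its argument "moves" is text: rows parted by semicolons, each of 5 numbers parted by spaces: the finger opening in mm, from 0 to 87, then the shift along the tool's x, y, z in mm, then the turn about the tool's y in degrees. In form: fingers dx dy dz yaw; .... A call has 1 to 20 rows; each row shifts and turns the commanded pose from where the row before left it, along the tool's axes as they then stand; what a row does not reach is not made up. A row lasts 1/12 s, in which the tool goes at most 41.7 mm and 7.16 degrees, less where a joint would pass 70% of its speed; a pose out of reach is approached as far as the arm can. A call is refused whole if a number of a shift passes 41.7 or a number of a turn 7.16, either way. A call with a gripper value outside its range is refused whole. The fingers move at their own pace and stop on an object; the grip force is fixed at half the most. Time passes only in rows, so rows that do not move let the fingers close. It gives the time, the measured TCP pose, the force and the opening at its end, in the units of the state.
- read_state(): the state, without advancing time (a new reading comes with each control period).
- capture(name): name is "scene" or "side" or "wrist"; returns a dict with "image" (384x512x3 uint8, blue, green, red), "z_map" (384x512 float32, m along the optical axis (not along the pixel's ray), 0 where there is no reading), "mtx" (3x3 intrinsics, pixels), "distortion" ([k1, k2, p1, p2, k3] as OpenCV has them; the pictures are not rectified), "origin" and "rotation" of the camera in the world; the wrist camera has in their place "tool_from_camera" (4x4, takes a point from camera to tool coordinates, whose origin is the TCP and whose axes are the tool frame's). Camera axes: x right, y up, looking along -z (the intrinsics and any distortion apply to the point x, -y, -z); pixel columns grow to the right and rows downward; lengths in m; the calibration is good to about 2 mm. A picture is of the moment at which its call begins: read the wrist's pose just before it.
- hand_in(): hands the job in, once; it reports no verdict.
Trained networks look in a picture, given as the dict that the camera call returned (one of the last four; its "shot" number tells which), for a name from the list of things; names that differ only in an ending like _2 or _b are one class to them, and where a whole thing is asked for, a point or a joint stands for the part that bears it (a point fixed in the world has none). Each returns a list of dicts, best first, with "p" (0 to 1); they miss things now and then, are a little off and sometimes report something else, mostly with a low value. They report only what shows in the picture. A call takes as long as a camera call. They do not tell look-alikes from the thing itself.
- search_frame(picture, name): "bbox" ([left, top, right, bottom] in pixels, round what is visible of it).
- masks_of(picture, name): "region" (384x512 bool, what is visible of it) and "bbox" ([left, top, right, bottom] in pixels, round what is visible of it).
- mark_of(picture, name): "pixel" ([row, column] in pixels: a listed point, or the origin of a listed thing).
The state is a dict: "time_s": time; "joint_positions": joint angles; "qvel": joint speeds; "tau": joint torques, N m; "position": TCP position; "tcp_rot": TCP orientation; "force": force on the tool from outside, world axes, zero at the start; "moment": the same for the moment, N m; "opening": opening from 0.0 (shut) to 1.0 (fully open).
Only numpy, scipy, OpenCV 4.12 (cv2) and the standard library are available. Lean on these libraries where they do the work, as an engineer would, in place of code of your own. Each camera call takes 0.05 s, during which the arm holds its last target. There are 200 camera calls.

## Working session

There is one attempt and no reset: what is moved stays moved. The work goes in short steps, Python scripts to look and compute and a tool call to move; the robot and the scene stay as the last step left them, time stands still between calls to the robot, and variables do not carry over. Pictures are saved under pics/ and viewed, about 8 in all and at most 12, crops included, and the job is handed in when it is done.

Besides the shell and the picture viewer there is one more tool, called after "Request:" as name(argument=value, ...) on one line, values as JSON. send_rows: Moves the arm, as the interface text tells. Its arguments: {"type":"object","properties":{"moves":{"type":"string"}},"required":["moves"]}

```bash
ls; mkdir -p pics; cat > h.py <<'E'
from rig import *
import numpy as np, cv2
def cam_pose(c):
    if "origin" in c: return np.array(c["rotation"]),np.array(c["origin"])
    s=c["st"]; R=np.array(s["tcp_rot"]);p=np.array(s["position"]);T=np.array(c["tool_from_camera"])
    return R@T[:3,:3], R@T[:3,3]+p
def shot(n):
    s=read_state(); c=capture(n); c["st"]=s; return c
def ray(c,px): # px=(row,col)
    u=cv2.undistortPoints(np.array([[[px[1],px[0]]]],float),np.array(c["mtx"],float),np.array(c["distortion"],float))[0,0]
    R,o=cam_pose(c); return o,R@np.array([u[0],-u[1],-1.0])
def at_z(c,px,z):
    o,d=ray(c,px); return o+d*(z-o[2])/d[2]
def at_depth(c,px):
    o,d=ray(c,px); return o+d*c["z_map"][int(px[0]),int(px[1])]
def project(c,P):
    R,o=cam_pose(c); q=R.T@(np.array(P)-o); q=np.array([q[0],-q[1],-q[2]])
    return cv2.projectPoints(q.reshape(1,1,3),np.zeros(3),np.zeros(3),np.array(c["mtx"],float),np.array(c["distortion"],float))[0][0,0]
E
python3 - <<'E'
from h import *
s=read_state(); print({k:np.round(v,3).tolist() for k,v in s.items()})
for n in("scene","side"):
    c=shot(n); cv2.imwrite(f"pics/{n}0.png",c["image"])
    print(n,np.round(c["origin"],3))
    for k,z in(("screw_head",.087),("port_mouth",.085),("block",0),("test_pot",0),("manifold",0)):
        for m in mark_of(c,k)[:3]: print(n,k,round(m["p"],2),np.round(m["pixel"]),np.round(at_z(c,m["pixel"],z),3))
E
```

```text
pics
{'time_s': 0.0, 'joint_positions': [64.143, 30.279, 82.157, -0.0, 67.689, -10.228], 'qvel': [-0.053, -0.064, -0.013, 0.005, 0.08, -0.025], 'tau': [-0.001, -44.005, -17.659, 0.063, 0.058, -0.0], 'position': [0.168, 0.601, 0.222], 'tcp_rot': [[0.269, -0.001, -0.963], [0.963, -0.002, 0.269], [-0.002, -1.0, 0.0]], 'force': [-0.371, -0.597, 0.455], 'moment': [0.02, 0.019, 0.026], 'opening': 0.997}
scene [-0.042 -0.277  0.893]
scene screw_head 0.68 [258. 253.] [ 0.339 -0.047  0.087]
scene screw_head 0.6 [231. 276.] [ 0.438 -0.059  0.087]
scene screw_head 0.57 [206. 292.] [ 0.528 -0.06   0.087]
scene port_mouth 0.63 [179. 255.] [0.566 0.076 0.085]
scene block 0.75 [249. 317.] [ 0.49  -0.163  0.   ]
scene test_pot 0.87 [197. 254.] [0.563 0.08  0.   ]
side [0.432 1.041 0.519]
side screw_head 0.78 [182. 310.] [ 0.347 -0.019  0.087]
side screw_head 0.69 [166. 273.] [ 0.464 -0.166  0.087]
side screw_head 0.58 [188. 244.] [0.546 0.029 0.087]
side port_mouth 0.64 [196. 233.] [0.573 0.091 0.085]
side block 0.91 [188. 268.] [ 0.484 -0.168  0.   ]
side block 0.29 [184. 260.] [ 0.511 -0.205  0.   ]
side test_pot 0.83 [221. 236.] [0.569 0.083 0.   ]
side test_pot 0.42 [170. 283.] [ 0.428 -0.363  0.   ]
```

View pics/scene0.png

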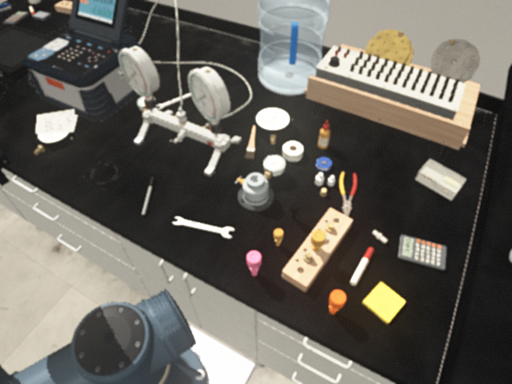

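View pics/side0.png

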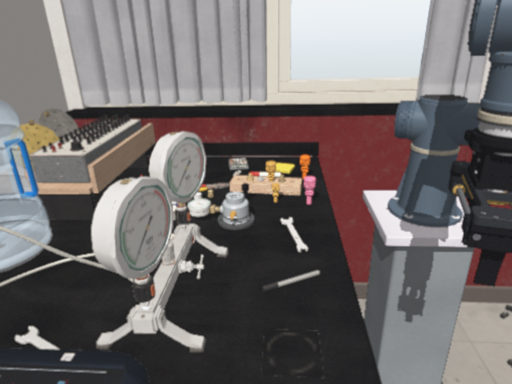

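The scene picture shows the closure screw in the block at about row 238, col 318. The small brass look-alike stands on the bench at (237, 278), the pot mouth is at (179, 255), and the manifold is upper left.

```bash
python3 - <<'E'
from h import *
c=shot("scene")
print("screw",at_z(c,(238,318),.087).round(3), at_depth(c,(236,318)).round(3))
print("small",at_depth(c,(233,279)).round(3), "pink",at_depth(c,(256,254)).round(3))
print("blockends",at_z(c,(212,338),.034).round(3),at_z(c,(282,300),.034).round(3))
m=masks_of(c,"manifold")[0]; r=m["region"]; print(m["bbox"])
P=np.array([at_depth(c,p) for p in np.argwhere(r)[::7] if c["z_map"][p[0],p[1]]>0])
print("manifold pct",np.percentile(P,[1,50,99],axis=0).round(3))
w=shot("wrist"); print(np.round(w["tool_from_camera"],3), np.array(w["mtx"])[0])
s=w["st"];R=np.array(s["tcp_rot"])
for k in ("screw_head",):
  for b in masks_of(c,k)[:5]:
    pz=np.median([at_depth(c,p) for p in np.argwhere(b["region"])],axis=0); print(k,b["p"],b["bbox"],pz.round(3))
E
```

```text
screw [ 0.469 -0.162  0.087] [ 0.466 -0.162  0.1  ]
small [ 0.449 -0.063  0.064] pink [-0.042 -0.277  0.893]
blockends [ 0.61  -0.17   0.034] [ 0.363 -0.167  0.034]Traceback (most recent call last):
  File "<stdin>", line 6, in <module>
IndexError: list index out of range
```

```bash
python3 - <<'E'
from h import *
c=shot("scene")
for p in((168,211),(140,140),(145,226),(120,155),(95,208),(72,137)): print(p,at_z(c,p,0).round(3),at_depth(c,p).round(3))
w=shot("wrist"); print(np.round(w["tool_from_camera"],3), np.array(w["mtx"])[0])
E
```

```text
(168, 211) [0.602 0.262 0.   ] [0.593 0.254 0.013]
(140, 140) [0.593 0.558 0.   ] [0.583 0.545 0.014]
(145, 226) [ 0.717  0.277 -0.   ] [0.664 0.238 0.063]
(120, 155) [0.704 0.581 0.   ] [0.648 0.517 0.066]
(95, 208) [0.924 0.492 0.   ] [0.627 0.256 0.274]
(72, 137) [0.916 0.857 0.   ] [0.634 0.522 0.263]
[[ 1.    -0.001  0.    -0.   ]
 [ 0.001  0.243 -0.97  -0.163]
 [ 0.001  0.97   0.243  0.064]
 [ 0.     0.     0.     1.   ]] [282.84610975   0.         252.93790698]
```

Request:
send_rows(moves="87 -21.8 -3 -22.9 0;87 -21.8 -3 -22.9 0;87 -21.8 -3 -22.9 0;87 -21.8 -3 -22.9 0;87 -21.8 -3 -22.9 0;87 -21.8 -3 -22.9 0;87 -21.8 -3 -22.9 0;87 -21.8 -3 -22.9 0;87 -21.8 -3 -22.9 0;87 -21.8 -3 -22.9 0;87 -29.2 0 -17.7 0;87 -29.2 0 -17.7 0;87 -29.2 0 -17.7 0;87 -29.2 0 -17.7 0;87 -29.2 0 -17.7 0;87 -29.2 0 -17.7 0;87 -29.2 0 -17.7 0;87 -29.2 0 -17.7 0;87 -29.2 0 -17.7 0;87 -29.2 0 -17.7 0")

```text
time_s: 2.47
position: [0.4222, -0.0004, 0.2529]
tcp_rot: [[0.27, 0.001, -0.963], [0.963, -0.0, 0.27], [0.0, -1.0, -0.001]]
force: [0.8, 0.9, -0.0]
opening: 0.998
```

Request:
send_rows(moves="87 -29.2 0 -17.7 0;87 -29.2 0 -17.7 0;87 -29.2 0 -17.7 0;87 -29.2 0 -17.7 0;87 -29.2 0 -17.7 0;87 0 0 0 6.9;87 0 0 0 6.9;87 0 0 0 6.9;87 0 0 0 6.9;87 0 0 0 6.9;87 0 0 0 6.9;87 0 0 0 6.9;87 0 0 0 6.9;87 0 0 0 6.9;87 0 0 0 0")

```text
time_s: 3.72
position: [0.4679, -0.1631, 0.2527]
tcp_rot: [[0.978, 0.0, -0.21], [0.21, -0.0, 0.978], [0.0, -1.0, -0.0]]
force: [0.1, 0.0, -0.1]
opening: 0.998
```

```bash
python3 - <<'E'
from h import *
w=shot("wrist"); cv2.imwrite("pics/w1.png",w["image"]); s=w["st"]
print(s["time_s"],np.round(s["position"],4),np.round(s["joint_positions"],1),np.round(s["tcp_rot"],3).tolist())
for k,z in(("screw_head",.087),("block",0)):
  for m in mark_of(w,k)[:4]: print(k,round(m["p"],2),np.round(m["pixel"],1),at_z(w,m["pixel"],z).round(4))
for b in masks_of(w,"screw_head")[:3]:
    P=np.array([at_depth(w,p) for p in np.argwhere(b["region"])]); print(b["p"],b["bbox"],np.percentile(P,[2,50,98],axis=0).round(4).tolist())
E
```

```text
3.7167 [ 0.4679 -0.1631  0.2527] [-32.2  18.   98.2   0.   63.8 -44.3] [[0.978, 0.0, -0.21], [0.21, -0.0, 0.978], [0.0, -1.0, -0.0]]
screw_head 0.92 [175.7 256.6] [ 0.4726 -0.1583  0.087 ]
screw_head 0.83 [233.8 146.6] [ 0.3547 -0.2588  0.087 ]
screw_head 0.81 [ 53.2 164.5] [ 0.3481 -0.0494  0.087 ]
screw_head 0.79 [103.9 341.7] [ 0.5476 -0.0591  0.087 ]
block 0.69 [171.7 268.3] [ 0.4929 -0.1643  0.    ]
0.88 [248.6, 75.4, 268.6, 99.6] [[0.444, -0.071, 0.0563], [0.4552, -0.0595, 0.0633], [0.4664, -0.0483, 0.0653]]
0.88 [329.3, 94.4, 354.0, 116.8] [[0.5427, -0.071, 0.0099], [0.5521, -0.0603, 0.0624], [0.5647, -0.0491, 0.0646]]
0.82 [127.9, 211.6, 168.0, 237.3] [[0.3143, -0.2817, 0.0011], [0.3509, -0.2516, 0.0827], [0.4159, -0.1636, 0.2713]]
```

View pics/w1.png

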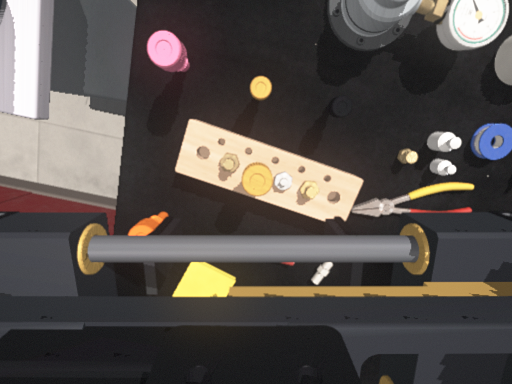

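The wrist picture shows the screw's round head at about (180, 257), with fittings on both sides in the block and the small look-alike apart at (87, 261). I'll refine the head centre from the depth of its top face.

```bash
python3 - <<'E'
from h import *
w=shot("wrist")
P=np.array([at_depth(w,(r,c)) for r in range(155,205) for c in range(232,285)])
T=P[(P[:,2]>.096)&(P[:,2]<.108)]; print(len(T),np.median(T,0).round(4),((T.min(0)+T.max(0))/2).round(4),np.ptp(T,axis=0).round(4))
B=np.array([at_depth(w,(r,c)) for r in range(115,225,2) for c in range(170,370,2)])
B=B[(abs(B[:,2]-.034)<.004)]
print(len(B),cv2.minAreaRect(B[:,:2].astype(np.float32)*1000))
E
```

```text
785 [ 0.4726 -0.1603  0.1021] [ 0.4728 -0.1607  0.1004] [0.0359 0.0365 0.0082]
1855 ((491.39727783203125, -162.967529296875), (74.09660339355469, 249.53726196289062), 83.15689086914062)
```

Request:
send_rows(moves="60 5.1 0 1.4 0;60 0 0 0 0;60 0 25 0 0;60 0 25 0 0;60 0 25 0 0;60 0 25 0 0;60 0 25 0 0;60 0 25 0 0;60 0 16 0 0;60 0 8 0 0;60 0 7.7 0 0;60 0 0 0 0;60 0 0 0 0")

```text
time_s: 5.05
position: [0.473, -0.1609, 0.0712]
tcp_rot: [[0.977, 0.001, -0.213], [0.213, -0.0, 0.977], [0.001, -1.0, -0.001]]
force: [0.5, -1.1, -0.2]
opening: 0.686
```

Request:
send_rows(moves="30 0 0 0 0;30 0 0 0 0;30 0 0 0 0;30 0 0 0 0;30 0 0 0 0;30 0 0 0 0;30 0 0 0 0;30 0 0 0 0;30 0 0 0 0;30 0 0 0 0")

```text
time_s: 5.88
position: [0.4728, -0.1608, 0.0713]
tcp_rot: [[0.977, 0.001, -0.212], [0.212, -0.0, 0.977], [0.001, -1.0, -0.001]]
force: [-0.9, -0.3, 5.4]
opening: 0.408
```

Request:
send_rows(moves="30 0 -10 0 0;30 0 -15 0 0;30 0 -20 0 0;30 0 -20 0 0;30 0 -20 0 0;30 0 -20 0 0;30 0 -15 0 0;30 0 0 0 0;30 0 0 0 0")

```text
time_s: 6.63
position: [0.4725, -0.1606, 0.1912]
tcp_rot: [[0.977, 0.001, -0.213], [0.213, -0.001, 0.977], [0.001, -1.0, -0.001]]
force: [0.1, -0.1, -3.3]
opening: 0.412
```

```bash
python3 - <<'E'
from h import *
s=read_state(); print(np.round(s["position"],4),np.round(s["force"],2),s["opening"]*87,np.round(s["tcp_rot"],3).tolist())
for n in("scene","wrist"):
    c=shot(n); cv2.imwrite(f"pics/{n}2.png",c["image"])
    for m in mark_of(c,"port_mouth")[:2]: print(n,round(m["p"],2),np.round(m["pixel"],1),at_z(c,m["pixel"],.085).round(4))
    for b in masks_of(c,"test_pot")[:1]:
        P=np.array([at_depth(c,p) for p in np.argwhere(b["region"])]); print(b["bbox"])
        T=P[abs(P[:,2]-.085)<.006]; print("top",len(T),np.percentile(T,[2,50,98],axis=0).round(4).tolist()); 
        H=P[(P[:,2]>.095)&(np.hypot(P[:,0]-.566,P[:,1]-.078)<.1)]; print("high",len(H),H[:,2].max() if len(H) else 0, H.mean(0))
E
```

```text
[ 0.4725 -0.1606  0.1912] [ 0.14 -0.13 -3.31] 35.802482196992834 [[0.977, 0.001, -0.213], [0.213, -0.001, 0.977], [0.001, -1.0, -0.001]]
scene 0.61 [177.  257.7] [0.5766 0.0728 0.085 ]
scene 0.49 [249.5 316. ] [ 0.4373 -0.1708  0.085 ]
[236.6, 156.2, 287.4, 209.3]
top 166 [[0.543, 0.0527, 0.0795], [0.5649, 0.0745, 0.084], [0.5894, 0.0986, 0.0871]]
high 0 0 [nan nan nan]
[217.2, 265.7, 291.9, 287.8]<stdin>:9: RuntimeWarning: Mean of empty slice.
  ret = um.true_divide(
Traceback (most recent call last):
IndexError: index -1 is out of bounds for axis 0 with size 0
```

View pics/wrist2.png

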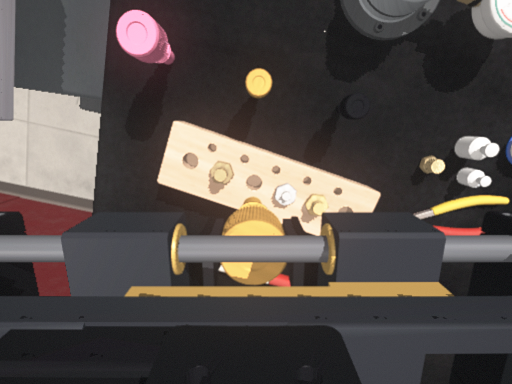

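The screw is held upright in the fingers. Next is a stop short of the pot to see the mouth from above.

Request:
send_rows(moves="30 15 0 14 0;30 20 0 19.5 0;30 20 0 19.5 0;30 20 0 19.5 0;30 20 0 19.5 0;30 15 0 14 0;30 11.3 0 11.5 0;30 0 0 0 0;30 0 0 0 0")

```text
time_s: 7.68
position: [0.5658, -0.0194, 0.1899]
tcp_rot: [[0.977, -0.002, -0.214], [0.214, -0.0, 0.977], [-0.002, -1.0, 0.0]]
force: [0.6, 0.3, -3.5]
opening: 0.409
```

```bash
python3 - <<'E'
from h import *
c=shot("wrist"); s=c["st"]; print(s["time_s"],np.round(s["position"],4),np.round(s["joint_positions"],1))
cv2.imwrite("pics/w3.png",c["image"])
for m in mark_of(c,"port_mouth")[:2]: print(round(m["p"],2),np.round(m["pixel"],1),at_z(c,m["pixel"],.085).round(4))
P=np.array([at_depth(c,(r,q)) for r in range(0,250) for q in range(0,512)]); d=np.hypot(P[:,0]-.566,P[:,1]-.0757)
T=P[(abs(P[:,2]-.085)<.003)&(d<.04)]; print(len(T),cv2.minEnclosingCircle(T[:,:2].astype(np.float32)*1000),T.mean(0))
H=P[(P[:,2]>.092)&(d<.13)&(P[:,1]>.05)]; print("high",len(H),np.percentile(H,[0,50,100],axis=0).round(3).tolist() if len(H) else 0)
M=P[(P[:,2]>.15)&(P[:,1]>.13)]; print("manif",len(M),M.min(0) if len(M) else 0)
E
```

```text
7.6833 [ 0.5658 -0.0194  0.1899] [-13.3  28.1  92.5  -0.   59.5 -25.6]
0.9 [ 89.4 281.2] [0.5713 0.0776 0.085 ]
2131 ((571.2451782226562, 76.89796447753906), 26.047441482543945) [0.57113739 0.07687465 0.08525167]
high 0 0
manif 0 0
```

View pics/w3.png

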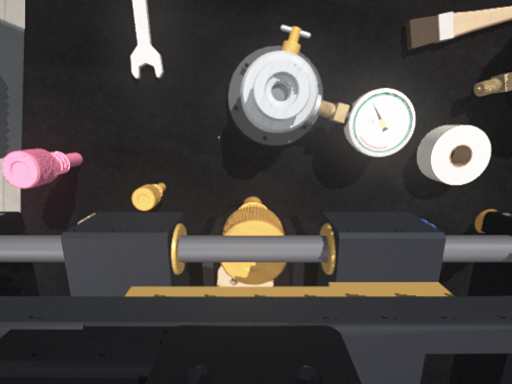

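The depth fit gives a boss circle of radius 26.0 mm, which matches the given 26. Its centre is (0.5712, 0.0769), and nothing within reach stands above 92 mm. The mouth is at (89, 281) in the picture; the gauge is low, to its right.

Request:
send_rows(moves="30 4 0 14 0;30 5.5 0 20 0;30 5.5 0 20 0;30 5.5 0 20 0;30 4 0 14 0;30 1.4 0 4.9 0;30 0 0 0 0;30 0 10 0 0;30 0 10 0 0;30 0 10 0 0;30 0 6 0 0;30 0 0 0 0;30 0 0 0 0")

```text
time_s: 8.87
position: [0.5712, 0.0758, 0.1539]
tcp_rot: [[0.977, -0.002, -0.212], [0.212, 0.0, 0.977], [-0.002, -1.0, 0.0]]
force: [0.2, -0.3, -1.9]
opening: 0.408
```

```bash
cat > st.py <<'E'
from h import *
import sys
s=read_state(); R=np.array(s["tcp_rot"])
print(round(s["time_s"],2),"mm",np.round(np.array(s["position"])*1000,2),"F",np.round(s["force"],2),"M",np.round(s["moment"],2),"op",round(s["opening"]*87,1),"yaw",np.degrees(np.arctan2(R[1,0],R[0,0])).round(1),"tilt",R[:,1].round(4),"j",np.round(s["joint_positions"],1)[[0,5]],"off",np.round(1000*(np.array(s["position"])[:2]-[.5713,.0769]),2))
E
python3 st.py
```

```text
8.87 mm [571.17  75.81 153.87] F [ 0.16 -0.28 -1.92] M [-0.17  0.03  0.06] op 35.5 yaw 12.2 tilt [-2.e-03  1.e-04 -1.e+00] j [ -3.5 -15.8] off [-0.13 -1.09]
```

Request:
send_rows(moves="30 0.3 0 1.1 0;30 0 4 0 0;30 0 4 0 0;30 0 4 0 0;30 0 3 0 0;30 0 3 0 0;30 0 3 0 0;30 0 3 0 0;30 0 3 0 0;30 0 2 0 0;30 0 2 0 0;30 0 0 0 0")

```text
time_s: 9.87
position: [0.5714, 0.0774, 0.1234]
tcp_rot: [[0.977, -0.001, -0.213], [0.213, 0.0, 0.977], [-0.001, -1.0, 0.0]]
force: [-0.1, -0.4, -3.1]
opening: 0.409
```

```bash
python3 st.py
```

```text
9.87 mm [571.42  77.37 123.4 ] F [-0.13 -0.45 -3.09] M [-0.14  0.03  0.05] op 35.6 yaw 12.3 tilt [-8.e-04  0.e+00 -1.e+00] j [ -3.4 -15.7] off [0.12 0.47]
```

Request:
send_rows(moves="30 0 2 0 0;30 0 2 0 0;30 0 2 0 0;30 0 2 0 0;30 0 1.5 0 0;30 0 1 0 0;30 0 0 0 0;30 0 0 0 0")

```text
time_s: 10.53
position: [0.5717, 0.0774, 0.1133]
tcp_rot: [[0.977, -0.0, -0.212], [0.212, 0.0, 0.977], [-0.0, -1.0, 0.0]]
force: [0.0, 0.4, -3.1]
opening: 0.408
```

```bash
python3 st.py
```

```text
10.53 mm [571.66  77.36 113.28] F [ 0.04  0.42 -3.1 ] M [-0.04  0.01  0.  ] op 35.5 yaw 12.3 tilt [-1.e-04  0.e+00 -1.e+00] j [ -3.4 -15.7] off [0.36 0.46]
```

Request:
send_rows(moves="30 0 0.5 0 0;30 0 0 0 0;30 0 0 0 0")

```text
time_s: 10.78
position: [0.5717, 0.0774, 0.1129]
tcp_rot: [[0.977, 0.0, -0.213], [0.213, -0.0, 0.977], [0.0, -1.0, -0.0]]
force: [-0.3, 0.5, -3.0]
opening: 0.406
```

Request:
send_rows(moves="30 0 0.5 0 0;30 0 0 0 0;30 0 0 0 0")

```text
time_s: 11.03
position: [0.5717, 0.0774, 0.1123]
tcp_rot: [[0.977, -0.0, -0.213], [0.213, 0.0, 0.977], [-0.0, -1.0, 0.0]]
force: [-0.4, -0.6, -3.0]
opening: 0.4
```

Request:
send_rows(moves="30 0 0.5 0 0;30 0 0 0 0;30 0 0 0 0")

```text
time_s: 11.28
position: [0.5717, 0.0774, 0.1118]
tcp_rot: [[0.977, -0.0, -0.212], [0.212, 0.0, 0.977], [-0.0, -1.0, 0.0]]
force: [-0.4, 1.4, -2.6]
opening: 0.407
```

Request:
send_rows(moves="30 0 0.5 0 0;30 0 0 0 0;30 0 0 0 0")

```text
time_s: 11.53
position: [0.5717, 0.0774, 0.1113]
tcp_rot: [[0.977, -0.0, -0.212], [0.212, 0.0, 0.977], [-0.0, -1.0, 0.0]]
force: [-0.3, 0.7, -1.9]
opening: 0.407
```

Request:
send_rows(moves="30 0 0.5 0 0;30 0 0 0 0;30 0 0 0 0")

```text
time_s: 11.78
position: [0.5718, 0.0774, 0.1109]
tcp_rot: [[0.977, 0.0, -0.212], [0.212, 0.0, 0.977], [0.0, -1.0, -0.0]]
force: [-0.5, -0.1, -1.8]
opening: 0.404
```

Request:
send_rows(moves="30 0 0.5 0 0;30 0 0 0 0;30 0 0 0 0")

```text
time_s: 12.03
position: [0.5718, 0.0774, 0.1107]
tcp_rot: [[0.977, 0.0, -0.213], [0.213, -0.0, 0.977], [0.0, -1.0, -0.0]]
force: [-0.7, -0.1, 1.4]
opening: 0.401
```

Request:
send_rows(moves="30 0 0.5 0 0;30 0 0 0 0;30 0 0 0 0")

```text
time_s: 12.28
position: [0.5718, 0.0775, 0.1104]
tcp_rot: [[0.977, 0.0, -0.213], [0.213, 0.0, 0.977], [0.0, -1.0, -0.0]]
force: [-2.1, 0.5, 5.3]
opening: 0.403
```

Contact is at TCP z ≈ 0.1108 with about 8 N of push including the screw's weight. I'll turn back gently, rising 1 mm per 60°.

Request:
send_rows(moves="30 0 -0.12 0 -7;30 0 -0.12 0 -7;30 0 -0.12 0 -7;30 0 -0.12 0 -7;30 0 0 0 0;30 0 0 0 0")

```text
time_s: 12.78
position: [0.5711, 0.0774, 0.1106]
tcp_rot: [[0.765, -0.001, -0.644], [0.644, 0.0, 0.765], [-0.001, -1.0, 0.001]]
force: [-3.0, 0.3, 6.1]
opening: 0.403
```

```bash
python3 st.py
```

```text
12.78 mm [571.1   77.37 110.59] F [-2.98  0.26  6.11] M [-0.09  0.52  0.02] op 35.1 yaw 40.1 tilt [-1.2e-03  1.0e-04 -1.0e+00] j [ -3.4 -43.5] off [-0.2   0.47]
```

Request:
send_rows(moves="30 0 -0.13 0 -7;30 0 -0.13 0 -7;30 0 -0.13 0 -7;30 0 0 0 0;30 0 0 0 0")

```text
time_s: 13.2
position: [0.5717, 0.0776, 0.1107]
tcp_rot: [[0.485, 0.0, -0.874], [0.874, 0.0, 0.485], [0.0, -1.0, 0.0]]
force: [-1.9, 1.0, 3.2]
opening: 0.408
```

```bash
python3 st.py
```

```text
13.2 mm [571.66  77.62 110.7 ] F [-1.93  1.02  3.22] M [0.18 0.25 0.01] op 35.5 yaw 61.0 tilt [ 0.e+00  5.e-04 -1.e+00] j [ -3.4 -64.4] off [0.36 0.72]
```

Request:
send_rows(moves="30 0 -0.1 0 -7;30 0 -0.1 0 -7;30 0 0 0 0;30 0 0 0 0")

```text
time_s: 13.53
position: [0.5713, 0.0778, 0.1112]
tcp_rot: [[0.259, -0.001, -0.966], [0.966, 0.001, 0.259], [0.001, -1.0, 0.001]]
force: [-2.8, 1.5, 5.3]
opening: 0.404
```

Request:
send_rows(moves="30 0 -0.1 0 -7;30 0 -0.1 0 -7;30 0 0 0 0;30 0 0 0 0")

```text
time_s: 13.87
position: [0.5714, 0.0776, 0.111]
tcp_rot: [[0.019, -0.001, -1.0], [1.0, 0.0, 0.019], [0.0, -1.0, 0.001]]
force: [-1.5, 0.6, 1.1]
opening: 0.406
```

```bash
python3 st.py
```

```text
13.87 mm [571.44  77.63 110.98] F [-1.5   0.6   1.13] M [ 0.18  0.43 -0.04] op 35.3 yaw 88.9 tilt [-6.e-04  4.e-04 -1.e+00] j [ -3.4 -92.3] off [0.14 0.73]
```

Request:
send_rows(moves="30 0 0 0 -7;30 0 0 0 0;30 0 0 0 0")

```text
time_s: 14.12
position: [0.5713, 0.0779, 0.1112]
tcp_rot: [[-0.103, -0.001, -0.995], [0.995, 0.001, -0.103], [0.001, -1.0, 0.001]]
force: [-3.4, 2.9, 3.6]
opening: 0.409
```

Request:
send_rows(moves="30 0 0 0 -7;30 0 0 0 0;30 0 0 0 0")

```text
time_s: 14.37
position: [0.5719, 0.0781, 0.111]
tcp_rot: [[-0.224, 0.001, -0.975], [0.975, 0.001, -0.224], [0.001, -1.0, -0.001]]
force: [-1.7, 3.2, 2.2]
opening: 0.403
```

```bash
python3 st.py; python3 - <<'E'
from h import *
c=shot("scene"); cv2.imwrite("pics/s4.png",cv2.resize(c["image"][120:240,190:330],None,fx=5,fy=5,interpolation=cv2.INTER_CUBIC))
E
```

```text
14.37 mm [571.92  78.08 110.95] F [-1.66  3.23  2.22] M [0.89 0.34 0.03] op 35.0 yaw 102.9 tilt [ 6.0e-04  1.3e-03 -1.0e+00] j [  -3.4 -106.3] off [0.62 1.18]
```

Request:
send_rows(moves="30 0.4 0 0.2 -7;30 0 0 0 0;30 0 0 0 0")

```text
time_s: 14.67
position: [0.5714, 0.0782, 0.1105]
tcp_rot: [[-0.342, -0.0, -0.94], [0.94, 0.001, -0.342], [0.001, -1.0, -0.0]]
force: [-0.7, 3.6, -3.0]
opening: 0.405
```

Request:
send_rows(moves="30 0 0 0 -7;30 0 0 0 0;30 0 0 0 0")

```text
time_s: 14.92
position: [0.571, 0.0776, 0.1105]
tcp_rot: [[-0.453, -0.001, -0.891], [0.891, -0.0, -0.453], [0.0, -1.0, 0.001]]
force: [-1.0, 2.3, -4.2]
opening: 0.403
```

```bash
python3 st.py
```

```text
14.92 mm [571.03  77.63 110.55] F [-0.98  2.29 -4.21] M [ 0.49  0.27 -0.02] op 35.0 yaw 117.0 tilt [-1.1e-03 -1.0e-04 -1.0e+00] j [  -3.4 -120.3] off [-0.27  0.73]
```

The push vanished between 91° and 98° back, so it should be past the start. I'll lower it gently to confirm the drop.

Request:
send_rows(moves="30 0 0.5 0 0;30 0 0 0 0;30 0 0.5 0 0;30 0 0 0 0;30 0 0 0 0")

```text
time_s: 15.33
position: [0.5713, 0.0777, 0.1101]
tcp_rot: [[-0.457, -0.0, -0.889], [0.889, 0.0, -0.457], [0.0, -1.0, 0.0]]
force: [-1.4, 2.3, -2.6]
opening: 0.402
```

```bash
python3 st.py
```

```text
15.33 mm [571.27  77.72 110.09] F [-1.45  2.29 -2.64] M [ 0.55  0.39 -0.07] op 35.0 yaw 117.2 tilt [-3.e-04  0.e+00 -1.e+00] j [  -3.4 -120.6] off [-0.03  0.82]
```

Request:
send_rows(moves="30 0.5 0 0 0;30 0 0.5 0 0;30 0 0 0 0;30 0 0.5 0 0;30 0 0 0 0;30 0 0 0 0")

```text
time_s: 15.83
position: [0.5714, 0.078, 0.1091]
tcp_rot: [[-0.458, 0.0, -0.889], [0.889, -0.0, -0.458], [-0.0, -1.0, -0.0]]
force: [-0.6, 0.4, -1.2]
opening: 0.411
```

```bash
python3 st.py
```

```text
15.83 mm [571.38  77.99 109.14] F [-0.6   0.44 -1.21] M [0.2  0.29 0.  ] op 35.7 yaw 117.3 tilt [ 4.e-04 -3.e-04 -1.e+00] j [  -3.3 -120.6] off [0.08 1.09]
```

```bash
python3 - <<'E'
from h import *
c=shot("wrist"); s=c["st"]; cv2.imwrite("pics/w5.png",c["image"]); R=np.array(s["tcp_rot"]);p=np.array(s["position"])
P=np.array([at_depth(c,(r,q)) for r in range(150,300) for q in range(200,310)]); 
d=np.hypot(P[:,0]-p[0],P[:,1]-p[1]); rel=P[:,2]-p[2]
k=(d<.019)&(rel<.045)&(rel>.01); print(k.sum(),np.histogram(rel[k]*1000,bins=np.arange(10,46,2)),rel[k].max())
t=P[k&(rel>.028)]; print(t.mean(0)-p if len(t) else 0)
E
python3 st.py
```

```text
2404 (array([  59,   64,   62,   65,   74,   70,   72,   85,   47,  272, 1394,
         81,    0,    1,   20,   11,   21]), array([10, 12, 14, 16, 18, 20, 22, 24, 26, 28, 30, 32, 34, 36, 38, 40, 42,
       44])) 0.04495091311347171
[ 0.00121347 -0.00021454  0.03116833]
15.88 mm [571.37  77.97 109.14] F [-0.71  0.46 -2.06] M [0.19 0.24 0.03] op 35.2 yaw 117.3 tilt [ 4.e-04 -3.e-04 -1.e+00] j [  -3.3 -120.6] off [0.07 1.07]
```

View pics/w5.png

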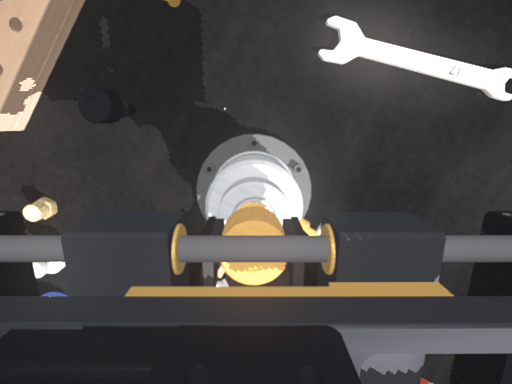

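The picture shows the head centred between the fingers over the boss. The head top is 31 mm above the TCP, so the grip offset is unchanged within about 0.5 mm. The screw is now below its earlier resting height with no push, so it has passed the start.

Request:
send_rows(moves="30 0 0.7 0 0;30 0 0 0 0;30 0 0.7 0 0;30 0 0 0 0;30 0 0 0 0")

```text
time_s: 16.3
position: [0.5714, 0.078, 0.1076]
tcp_rot: [[-0.458, 0.0, -0.889], [0.889, -0.0, -0.458], [-0.0, -1.0, -0.0]]
force: [-0.6, 1.0, -2.9]
opening: 0.399
```

Request:
send_rows(moves="30 0 0.5 0 0;30 0 0 0 0;30 0 0 0 0")

```text
time_s: 16.55
position: [0.5713, 0.0781, 0.1072]
tcp_rot: [[-0.458, 0.0, -0.889], [0.889, -0.0, -0.458], [-0.0, -1.0, -0.0]]
force: [-0.5, 1.6, -2.7]
opening: 0.407
```

Request:
send_rows(moves="30 0 0.5 0 0;30 0 0 0 0;30 0 0 0 0")

```text
time_s: 16.8
position: [0.5713, 0.0781, 0.1067]
tcp_rot: [[-0.458, 0.0, -0.889], [0.889, -0.0, -0.458], [-0.0, -1.0, -0.0]]
force: [0.2, 0.3, -2.4]
opening: 0.405
```

Request:
send_rows(moves="30 0 0.5 0 0;30 0 0 0 0;30 0 0 0 0")

```text
time_s: 17.05
position: [0.5714, 0.0781, 0.1066]
tcp_rot: [[-0.458, 0.001, -0.889], [0.889, -0.0, -0.458], [-0.0, -1.0, -0.0]]
force: [-0.5, 0.2, 0.6]
opening: 0.411
```

Request:
send_rows(moves="30 0 0.4 0 0;30 0 0 0 0;30 0 0 0 0")

```text
time_s: 17.3
position: [0.5715, 0.0782, 0.1064]
tcp_rot: [[-0.458, 0.001, -0.889], [0.889, -0.0, -0.458], [-0.0, -1.0, -0.001]]
force: [-0.2, 0.4, 4.2]
opening: 0.399
```

It seated at TCP z ≈ 0.1066, so the head is about 37.3 mm over the mouth, as expected after the drop. Now forward, following the pitch.

Request:
send_rows(moves="30 0 0.1 0 7;30 0 0.12 0 7;30 0 0.12 0 7;30 0 0.12 0 7;30 0 0.12 0 7;30 0 0 0 0")

```text
time_s: 17.8
position: [0.5719, 0.078, 0.1058]
tcp_rot: [[0.137, 0.002, -0.991], [0.991, -0.0, 0.137], [0.0, -1.0, -0.002]]
force: [-0.2, -0.5, 4.7]
opening: 0.409
```

```bash
python3 st.py
```

```text
17.8 mm [571.9   78.   105.82] F [-0.21 -0.52  4.74] M [ 0.04  0.14 -0.07] op 35.6 yaw 82.1 tilt [ 1.8e-03 -2.0e-04 -1.0e+00] j [ -3.3 -85.5] off [0.6 1.1]
```

Request:
send_rows(moves="30 0 0.12 0 7;30 0 0.12 0 7;30 0 0.12 0 7;30 0 0.12 0 7;30 0 0.12 0 7;30 0 0 0 0")

```text
time_s: 18.3
position: [0.5719, 0.0783, 0.1053]
tcp_rot: [[0.679, 0.002, -0.734], [0.734, 0.0, 0.679], [0.001, -1.0, -0.001]]
force: [-1.4, 0.9, 5.1]
opening: 0.407
```

```bash
python3 st.py
```

```text
18.3 mm [571.86  78.35 105.26] F [-1.35  0.88  5.15] M [ 0.04  0.2  -0.04] op 35.4 yaw 47.2 tilt [ 1.7e-03  3.0e-04 -1.0e+00] j [ -3.3 -50.5] off [0.56 1.45]
```

Following the pitch nicely (0.55 mm per 35°, steady light push). Continuing.

Request:
send_rows(moves="30 0 0.12 0 7;30 0 0.12 0 7;30 0 0.12 0 7;30 0 0.12 0 7;30 0 0.12 0 7;30 0 0.12 0 7;30 0 0.12 0 7;30 0 0.12 0 7;30 0 0 0 0")

```text
time_s: 19.05
position: [0.5713, 0.0782, 0.1043]
tcp_rot: [[0.988, 0.0, 0.152], [-0.152, -0.0, 0.988], [0.001, -1.0, -0.0]]
force: [-2.9, 1.0, 7.0]
opening: 0.405
```

```bash
python3 st.py
```

```text
19.05 mm [571.28  78.24 104.31] F [-2.88  1.03  6.99] M [-0.18  0.39 -0.01] op 35.3 yaw -8.8 tilt [ 5.e-04 -1.e-04 -1.e+00] j [-3.3  5.5] off [-0.02  1.34]
```

Request:
send_rows(moves="30 0 0.11 0 7;30 0 0.11 0 7;30 0 0.11 0 7;30 0 0.11 0 7;30 0 0.11 0 7;30 0 0.11 0 7;30 0 0.11 0 7;30 0 0.11 0 7;30 0 0 0 0")

```text
time_s: 19.8
position: [0.571, 0.0781, 0.1034]
tcp_rot: [[0.427, -0.0, 0.904], [-0.904, -0.0, 0.427], [0.0, -1.0, -0.0]]
force: [-2.7, -0.2, 7.4]
opening: 0.402
```

```bash
python3 st.py
```

```text
19.8 mm [571.03  78.11 103.37] F [-2.66 -0.22  7.37] M [-0.14  0.57 -0.08] op 34.9 yaw -64.8 tilt [-1.e-04 -4.e-04 -1.e+00] j [-3.3 61.5] off [-0.27  1.21]
```

Request:
send_rows(moves="30 0 0.11 0 7;30 0 0.11 0 7;30 0 0.11 0 7;30 0 0.11 0 7;30 0 0.11 0 7;30 0 0.11 0 7;30 0 0.11 0 7;30 0 0 0 0")

```text
time_s: 20.47
position: [0.5708, 0.078, 0.1025]
tcp_rot: [[-0.403, -0.001, 0.915], [-0.915, -0.0, -0.403], [0.001, -1.0, -0.0]]
force: [-2.5, -1.0, 6.6]
opening: 0.403
```

Request:
send_rows(moves="30 0 0.11 0 7;30 0 0.11 0 7;30 0 0.11 0 7;30 0 0.11 0 7;30 0 0.11 0 7;30 0 0.11 0 7;30 0 0.11 0 7;30 0 0 0 0")

```text
time_s: 21.13
position: [0.5708, 0.0782, 0.1017]
tcp_rot: [[-0.955, -0.001, 0.296], [-0.296, 0.0, -0.955], [0.001, -1.0, -0.0]]
force: [-2.4, 0.2, 6.4]
opening: 0.409
```

```bash
python3 st.py; python3 - <<'E'
from h import *
c=shot("wrist"); s=c["st"]; cv2.imwrite("pics/w6.png",c["image"]); p=np.array(s["position"])
P=np.array([at_depth(c,(r,q)) for r in range(150,300) for q in range(200,310)]); 
d=np.hypot(P[:,0]-p[0],P[:,1]-p[1]); rel=P[:,2]-p[2]
k=(d<.019)&(rel<.034)&(rel>.028); print(k.sum(),np.median(rel[k]),(P[k].mean(0)-p)*1000)
E
```

```text
21.13 mm [570.79  78.22 101.72] F [-2.36  0.23  6.38] M [ 0.09  0.66 -0.03] op 35.6 yaw -162.8 tilt [-8.e-04  1.e-04 -1.e+00] j [ -3.3 159.5] off [-0.51  1.32]
1642 0.030959656790197368 [ 0.50034546  0.43861859 30.88219198]
```

Request:
send_rows(moves="30 0 0 0 0;30 0 0 0 0;30 0 0 0 0;30 0 0 0 0")

```text
time_s: 21.52
position: [0.5707, 0.0782, 0.1017]
tcp_rot: [[-0.954, -0.001, 0.3], [-0.3, 0.0, -0.954], [0.001, -1.0, -0.0]]
force: [-2.0, 0.1, 7.4]
opening: 0.411
```

```bash
python3 st.py; python3 -c "
from h import *
print(np.abs(read_state()['qvel']).max()); print(hand_in())"
```

```text
21.52 mm [570.75  78.24 101.71] F [-1.98  0.13  7.38] M [ 0.07  0.66 -0.08] op 35.8 yaw -162.5 tilt [-8.e-04  1.e-04 -1.e+00] j [ -3.3 159.2] off [-0.55  1.34]
0.11546539104809458
the job is handed in; nothing more can be done
None
```

The closure screw is started in the pot's thread, upright and still gripped by the head, and the job is handed in at 21.5 s; no verdict was reported.

**What I did:** I lifted the screw from the block and set it lightly on the thread. I turned it back 105°; the push vanished between 91° and 98°. I lowered it until it seated about 37.3 mm above the mouth, then turned it forward about 280°, following the pitch.

**Last checks:**
- **Height:** the head centre is about 32.6 mm over the mouth. This agrees with the turn count (about 32.4 mm) and is within 28.7–33.7 mm.
- **Position:** the tool is about 1.4 mm off the measured bore axis, and its tilt is below 0.1°.
- **Forces:** every wrist-force reading at the end of a move stayed under about 8 N, and the fingers are closed on the head at 35.8 mm.

**Less sure:**
- **Short of a full turn:** I stopped at 280° because the last joint was near its limit. I chose not to regrip, so the height is about 1.1 mm from the upper bound.
- **Rise while turning back:** the tool rose less than the nominal 1 mm per 60°. I estimated the head at 41.7–42.2 mm at the start of the thread, against the 43 mm given. That is still above the 41.2 mm needed for step 2, but I had no direct check.
- **Fittings and tools:** nothing I did went near them, but I did not measure their positions again at the end.

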